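# Index the inspection slide to its next station and hold the lock pin home

### The arm

A 6-joint arm with a two-finger parallel gripper is mounted at the origin on a cart in front of the work surface, level with it; the furniture and walls round the work are solid. World frame = base frame: x ahead of the robot, y to its left, z up, the work surface at z = 0. Lengths are in m, angles in rad, forces in N, time in s.
With the tool pointing down it reaches from about 0.35 to 0.975 m from the base axis. Payload 4.9 kg.
Tool frame: the origin (TCP) lies on the mounting face of the last link; the fingertips stand 173 mm ahead of it and the grasp point (between the pads) lies 155 mm ahead of it; z points along the fingers, y is the line along which they close (so a half turn about z gives the same grasp; the last joint's range is limited). The gripper opens to 85 mm and grips with 20 to 120 N. Pads are 22 mm wide; open, the fingers measure 114 mm over their backs; the gripper's body (76 mm by 85 mm) begins 54 mm behind the grasp point. The pads swing forward as they close: fully open they stand 13 mm farther back than shut.
Start: joints at [1.063, 0.053, 1.613, -0, 1.476, -0.119], TCP at [0.237, 0.578, 0.405] pointing down, gripper open.
Joint ranges: [-3.01, 3.01], [-1.01, 2.22], [0.06, 2.58], [-1.02, 4.17], [0.09, 2.62], [-3.14, 3.14]. Speed limits (rad/s): [2.57, 2.57, 3.14, 3.14, 3.14, 3.14].

### API

Orientations are given as a rotation vector (axis times angle).
In Python, from station import monitor, eyes, finish_job gives the robot as it stands. The module is installed in compiled form; this text tells all that it offers.
- The arm moves only by the tool step_arm, never from a script. Its argument "commands" is a list of rows, each a list of 3 entries, a list of its own where there are three numbers: the opening in per cent of the stroke, from 0 (shut) to 100 (fully open), then the shift along the tool's x, y, z in mm, then the turn about the tool's z in degrees. In form: [[hand, [x, y, z], yaw], ...]. A call has 1 to 12 rows; each row is the pose to reach, as a shift and turn from the pose commanded when the call began, along the tool's axes at that moment; what a row does not reach only later rows make up. A row lasts 1/8 s, in which the tool goes at most 62.5 mm and 10.7 degrees, less where a joint would pass 70% of its speed; a pose out of reach is approached as far as the arm can. A call with a gripper value outside its range is refused whole. The fingers move at their own pace and stop on an object; "squeeze" is the grip in N (left out, the last holds). Time passes only in rows, so rows that repeat a pose let the fingers close. It gives the time, the measured TCP pose, the force, the opening and the grip force at its end, in the units of the state.
- monitor.get_obs(): the state, without advancing time (a new reading comes with each control period).
- eyes.get_image(name): name is "scene" or "top" or "wrist"; returns the picture (400x640x3 uint8, red, green, blue); there is no depth.
- eyes.camera_info(name): a dict with "camera_matrix" (3x3 intrinsics, pixels), "extrinsics" (4x4, takes a point from camera to world coordinates). Camera axes: x right, y down, z forward; pixel columns grow to the right and rows downward; lengths in m; the calibration is good to about 2 mm. A picture is of the moment at which its call begins: read the wrist's pose just before it. camera_info takes no time and is no camera call; for the wrist camera it gives the pose at the moment of the call.
- finish_job(): hands the job in; it is judged then, once.
The state is a dict: "t": time; "q": joint angles; "dq": joint speeds; "effort": joint torques, N m; "tool_pos": TCP position; "tool_rot": TCP orientation; "contact_force": force on the tool from outside, world axes, zero at the start; "wrist_torque": the same for the moment, N m; "opening": finger opening in m; "grip_force": force on a finger pad.
Only numpy, scipy, OpenCV 4.12 (cv2) and the standard library are available. Lean on these libraries where they do the work, as an engineer would, in place of code of your own. Each camera call takes 0.05 s, during which the arm holds its last target. There are 200 camera calls.

### The job

Clear and arm the inspection station by pressing its keys fully down one at a time, yellow, then blue, then white. Then pull up the black lock knob on the blue carriage until the pin is clear of its hole, slide the carriage to the neighbouring hole beside the green tab (not the red one), and let the pin down until it is fully home in that hole. The program finishes while holding the knob, with the pin home and nothing let go; leave the loupe, the white jar and the small blue case where they are.

Things in the scene. Friction and masses are not known exactly. Their poses are not given: they have to be found in the camera images.
- rail: indexing slide fixed to the surface plate: an aluminium base plate 120 x 216 x 12 mm with a steel rail 30 mm wide along its middle, rail top 30 mm above the surface. Origin: centre of the underside; y runs along the rail, the carriage's way; x across it, z up. Five holes 12 mm across in the rail top, at y = -80, -40, 0, 40, 80 mm. The carriage starts with its pin in the middle hole. Fixed, but its place and yaw (up to about 20 degrees) differ each time
- carriage (a joint): slide of the blue carriage along the rail's +y, in m: 0 at the middle hole, about +0.04 or -0.04 at its neighbours, stops at 0.082 either way; rubs with about 1.5 N. The carriage (60 mm across the rail, 44 mm along it, top 53 mm above the surface, a steel collar 25 mm across up to 66 mm) carries a bronze bush 28 mm across, fixed in a nest 68 mm behind the knob axis (rail +x), top 57 mm above the surface
- plunger (a joint): height of the lock knob and pin above fully home, in m: 0 pin fully home in a hole (9 mm deep), about 0.009 pin tip resting on the rail top between holes, 0.015 upper stop. A spring pushes it down with 3.6 N at 0 to 7.5 N at the upper stop. The pin is 8 mm thick with a round end, so it finds its hole from up to about 3 mm off. While it is in a hole the carriage is locked, with about 2 mm of play either way
- knob (a point): middle of the black round knurled lock knob, 30 mm across and 26 mm high, axis upright, standing on the carriage; 85 mm above the surface when the pin is home, its underside then 72 mm and its top 98 mm. The point rises with the knob. Pull straight up, and move it along the rail to slide the carriage
- carriage_axis (a point): point on the knob and pin axis, on the carriage at the height of the rail top (30 mm); moves with the carriage, does not rise with the knob
- hole_green (a point): centre of the mouth of the hole to go to, at the rail top: the neighbour of the starting hole (40 mm from it) that the green tab marks. The tab is a 20 x 20 x 6 mm green plate on the base plate in front of the rail, beside that hole, 47 mm from the rail's middle line
- hole_red (a point): centre of the mouth of the other neighbouring hole, which the red tab (same size, same place on its side) marks; not to be used. Green and red change sides
- key_yellow_top (a point): middle of the top face of the yellow spring key: a round cap 28 mm across in a black housing on the keypad. The cap travels 6 mm straight down, fully down takes 5 N, and it springs back. z of the point is up
- key_blue_top (a point): middle of the top face of the blue spring key: a round cap 28 mm across in a black housing on the keypad. The cap travels 6 mm straight down, fully down takes 5 N, and it springs back. z of the point is up
- key_white_top (a point): middle of the top face of the white spring key: a round cap 28 mm across in a black housing on the keypad. The cap travels 6 mm straight down, fully down takes 5 N, and it springs back. z of the point is up
- key_yellow (a joint): travel of the yellow key in m: 0 up, 0.006 fully down
- key_blue (a joint): travel of the blue key in m: 0 up, 0.006 fully down
- key_white (a joint): travel of the white key in m: 0 up, 0.006 fully down
- keypad: flat grey keypad box 80 x 170 x 14 mm with the three keys in a row along its y, 52 mm apart, in any order; fixed to the surface. Origin: centre of the underside, z up
- loupe: black stand magnifier, 33 mm across, 36 mm high, loose; leave alone. Origin: underside centre
- white_jar: white screw-top jar, 48 mm across, 62 mm high, loose; leave alone. Origin: underside centre
- indenter_case: little blue plastic case 37 x 56 x 23 mm, loose; leave alone. Origin: underside centre

How it is judged:
On the way, in this order (a step that is already met when the one before it is completed fails the run):
1. the yellow key is pressed down (value of joint key_yellow above 0.0042 m), for 0.05 s.
2. the blue key is pressed down (value of joint key_blue above 0.0042 m), for 0.05 s.
3. the white key is pressed down (value of joint key_white above 0.0042 m), for 0.05 s.
4. the lock pin is pulled clear while the carriage is still at its starting hole (value of joint plunger above 0.0085 m and distance of carriage_axis from where it was at the start of the episode below 0.005 m), for 0.05 s.
5. the carriage is at the green hole and the pin is home in it (value of joint plunger below 0.002 m and horizontal distance between carriage_axis and hole_green below 0.004 m), for 0.2 s.
At the end, for the whole second after the job is handed in: The pin is home (joint plunger under 2 mm) in the hole beside the green tab (carriage axis within 4 mm of the hole centre), the fingers still hold the knob (contact force over 2 N), and all keys are up (all of step 5 and contact force between the fingers and plunger above 2 N and value of joint each of key_yellow, key_blue, key_white below 0.002 m); the arm keeps its last pose, push and grip.
It fails at once if two keys down at once (value of joint each of key_yellow, key_blue above 0.0042 m or value of joint each of key_yellow, key_white above 0.0042 m or value of joint each of key_blue, key_white above 0.0042 m).
It fails at once if the carriage is taken to the red hole (horizontal distance between carriage_axis and hole_red below 0.015 m).
It fails at once if the loupe, the jar or the blue case is shifted more than 20 mm (distance of any of loupe, white_jar, indenter_case from where it was at the start of the episode above 0.02 m).
It also fails if it takes over 51 s, if anything falls off the work surface, if the arm or the gripper's body presses on something with over 40 N, if the wrist force passes 120 N, or if a joint passes its speed limit or range.

## Working session

There is one attempt and no reset: what is moved stays moved. The work goes in short steps, Python scripts to look and compute and a tool call to move; the robot and the scene stay as the last step left them, time stands still between calls to the robot, and variables do not carry over. Pictures are saved under pics/ and viewed, at most 10 in all, crops included, and the job is handed in when it is done.

Besides the shell and the picture viewer there is one more tool, called after "Request:" by a JSON object that holds its "method" and its "body", one argument or row to a line. step_arm: Moves the arm, as the interface text tells. Its arguments: {"type":"object","properties":{"commands":{"type":"array"},"squeeze":{"type":"number"}},"required":["commands"]}

```bash
mkdir -p pics; python3 - <<'E'
from station import monitor, eyes
import cv2,numpy as np
for n in("top","scene"):
    cv2.imwrite(f"pics/{n}0.png",eyes.get_image(n)[:,:,::-1]); c=eyes.camera_info(n); print(n,np.round(c["camera_matrix"],1).tolist(),np.round(c["extrinsics"],3).tolist())
o=monitor.get_obs(); print({k:np.round(v,3).tolist() for k,v in o.items()})
E
```

```text
top [[467.8, 0.0, 306.0], [0.0, 467.8, 199.1], [0.0, 0.0, 1.0]] [[-0.029, -0.982, 0.184, 0.329], [-1.0, 0.029, -0.002, -0.005], [-0.004, -0.184, -0.983, 1.375], [0.0, 0.0, 0.0, 1.0]]
scene [[438.3, 0.0, 326.4], [0.0, 438.3, 193.4], [0.0, 0.0, 1.0]] [[0.857, -0.294, 0.423, 0.09], [-0.515, -0.48, 0.71, -0.788], [-0.006, -0.826, -0.563, 0.704], [0.0, 0.0, 0.0, 1.0]]
{'t': 0.1, 'q': [1.063, 0.053, 1.614, 0.0, 1.476, -0.119], 'dq': [0.001, -0.001, -0.003, -0.001, 0.002, 0.002], 'effort': [0.001, -39.49, -37.137, 0.0, 0.004, 0.0], 'tool_pos': [0.237, 0.578, 0.404], 'tool_rot': [-0.607, -3.082, 0.003], 'contact_force': [-0.482, 0.255, -0.652], 'wrist_torque': [-0.002, 0.014, -0.028], 'grip_force': 0.0, 'opening': 0.085}
```

View pics/top0.png

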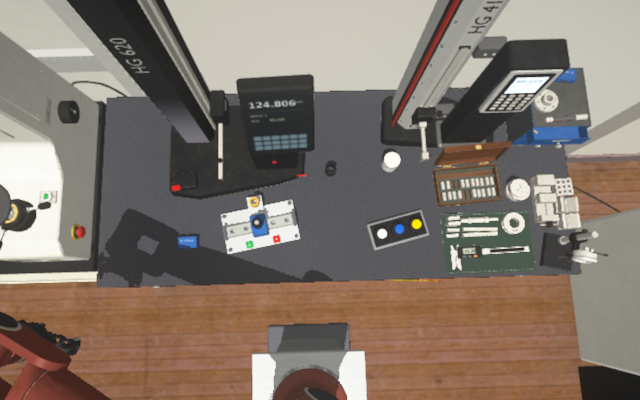

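View pics/scene0.png

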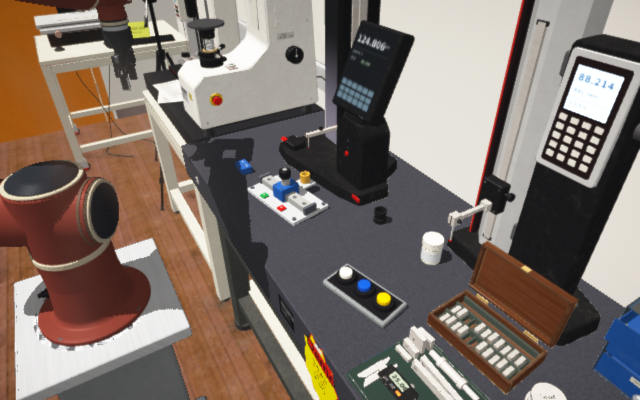

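The top view shows the rail with its knob at about (259,222), the green tab at (250,244) and the red tab at (277,240). The keys are white (382,234), blue (400,229) and yellow (417,224). I'll enlarge both areas.

```bash
python3 - <<'E'
import cv2,numpy as np
t=cv2.imread("pics/top0.png");s=cv2.imread("pics/scene0.png")
f=lambda im,x,y,w,h,k:cv2.resize(im[y:y+h,x:x+w],None,fx=k,fy=k,interpolation=cv2.INTER_CUBIC)
a=np.hstack([f(t,210,185,100,75,4),f(t,360,185,100,75,4)])
b=np.hstack([f(s,240,155,100,75,4),f(s,315,255,100,75,4)])
cv2.imwrite("pics/crop.png",np.vstack([a,b]))
E
```

```text
(no output)
```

View pics/crop.png

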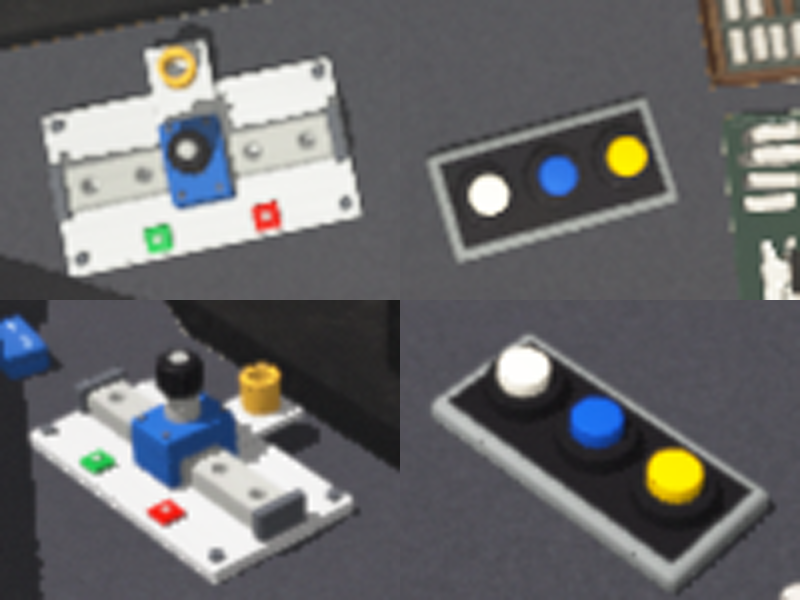

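The crop shows these positions:

| Item | Top view px | Scene view px |
|---|---|---|
| White key | (382.2, 233.5) | (346.2, 271.5) |
| Blue key | (399.5, 228.7) | (364.5, 284) |
| Yellow key | (416.8, 224) | (384, 297.5) |
| Rail holes | (232.2, 231.5), (246, 228.5), (273.5, 222.5), (286.5, 219.7) | not read |

The green tab is on the left (+y) side.

```bash
cat > h.py <<'E'
import numpy as np
from station import eyes
def ray(n,uv,E=None):
    c=eyes.camera_info(n);K=np.array(c["camera_matrix"]);E=np.array(c["extrinsics"]) if E is None else E
    return E[:3,3],E[:3,:3]@np.linalg.inv(K)@[*uv,1]
def at(n,uv,z,E=None):
    o,d=ray(n,uv,E);return o+d*(z-o[2])/d[2]
def tri(a,b):
    (p,d),(q,e)=a,b;s=np.linalg.lstsq(np.c_[d,-e],q-p,rcond=None)[0];x,y=p+s[0]*d,q+s[1]*e
    return (x+y)/2,np.linalg.norm(x-y)
E
python3 - <<'E'
from h import *
from station import monitor
from scipy.spatial.transform import Rotation as R
np.set_printoptions(precision=4,suppress=True)
for n,a,b in(("w",(382.2,233.5),(346.2,271.5)),("b",(399.5,228.7),(364.5,284)),("y",(416.8,224),(384,297.5))): print(n,*tri(ray("top",a),ray("scene",b)),at("top",a,.03))
for p in((232.2,231.5),(246,228.5),(273.5,222.5),(286.5,219.7)): print(at("top",p,.03))
print("knob",at("top",(257.5,222),.098))
o=monitor.get_obs();print(R.from_rotvec(o["tool_rot"]).as_matrix(),o["tool_pos"],o["t"])
c=eyes.camera_info("wrist");print(c)
E
```

```text
w [ 0.4735 -0.2234  0.0374] 0.0018265095731913865 [ 0.4734 -0.2242  0.03  ]
b [ 0.4858 -0.2738  0.0376] 0.0017805529152005637 [ 0.4859 -0.2749  0.03  ]
y [ 0.4978 -0.3244  0.0378] 0.0016710614552237657 [ 0.498  -0.3258  0.03  ]
[0.492  0.2085 0.03  ]
[0.4996 0.1685 0.03  ]
[0.5147 0.0887 0.03  ]
[0.5218 0.0509 0.03  ]
knob [0.508 0.128 0.098]
[[-0.9254  0.3791 -0.0009]
 [ 0.3791  0.9254 -0.0017]
 [ 0.0002 -0.0019 -1.    ]] [0.2368 0.5781 0.4036] 0.1
{'camera_matrix': array([[290.0517,   0.    , 316.1787],
       [  0.    , 290.0517, 202.3237],
       [  0.    ,   0.    ,   1.    ]]), 'extrinsics': array([[ 0.3791,  0.88  ,  0.2862,  0.1628],
       [ 0.9254, -0.3592, -0.1213,  0.6094],
       [-0.004 ,  0.3108, -0.9505,  0.3726],
       [ 0.    ,  0.    ,  0.    ,  1.    ]])}
```

Request:
{"method": "step_arm", "body": {
  "commands": [
    [0, [-440, -555, 100], -33],
    [0, [-440, -555, 100], -33],
    [0, [-440, -555, 100], -33],
    [0, [-440, -555, 100], -33],
    [0, [-440, -555, 100], -33],
    [0, [-440, -555, 100], -33],
    [0, [-440, -555, 100], -33],
    [0, [-440, -555, 100], -33],
    [0, [-440, -555, 100], -33],
    [0, [-440, -555, 100], -33],
    [0, [-440, -555, 100], -33],
    [0, [-440, -555, 100], -33]
  ],
  "squeeze": 30
}}

```text
t: 1.6
tool_pos: [0.4336, -0.1047, 0.3039]
tool_rot: [0.288, -3.127, -0.0]
contact_force: [0.3, -0.1, -0.4]
opening: 0.0002
grip_force: 0.0
```

Request:
{"method": "step_arm", "body": {
  "commands": [
    [0, [-23, -229, 60], 0],
    [0, [-23, -229, 60], 0],
    [0, [-23, -229, 60], 0],
    [0, [-23, -229, 60], 0],
    [0, [-23, -229, 60], 0],
    [0, [-23, -229, 80], 0],
    [0, [-23, -229, 92], 0],
    [0, [-23, -229, 98], 0],
    [0, [-23, -229, 101], 0],
    [0, [-23, -229, 101], 0],
    [0, [-23, -229, 101], 0]
  ]
}}

```text
t: 2.98
tool_pos: [0.4992, -0.3225, 0.2046]
tool_rot: [-0.294, 3.127, -0.0]
contact_force: [-1.2, 2.8, 4.7]
opening: 0.0
grip_force: 2.2
```

Request:
{"method": "step_arm", "body": {
  "commands": [
    [0, [0, 0, 2], 0],
    [0, [0, 0, 4], 0],
    [0, [0, 0, 4], 0]
  ]
}}

```text
t: 3.35
tool_pos: [0.4996, -0.323, 0.2036]
tool_rot: [0.294, -3.128, -0.001]
contact_force: [-9.1, 9.3, 22.2]
opening: -0.0001
grip_force: 11.6
```

```bash
python3 - <<'E'
from station import monitor, eyes
import cv2
s=eyes.get_image("scene");w=eyes.get_image("wrist")
cv2.imwrite("pics/p1.png",cv2.resize(cv2.vconcat([cv2.resize(s[200:350,270:510],(640,400),interpolation=2),w])[:,:,::-1],(480,600)))
o=monitor.get_obs();print(o["contact_force"],o["tool_pos"])
E
```

```text
[-7.97872844  8.72894794 23.35005843] [ 0.49963353 -0.32294637  0.20364279]
```

View pics/p1.png

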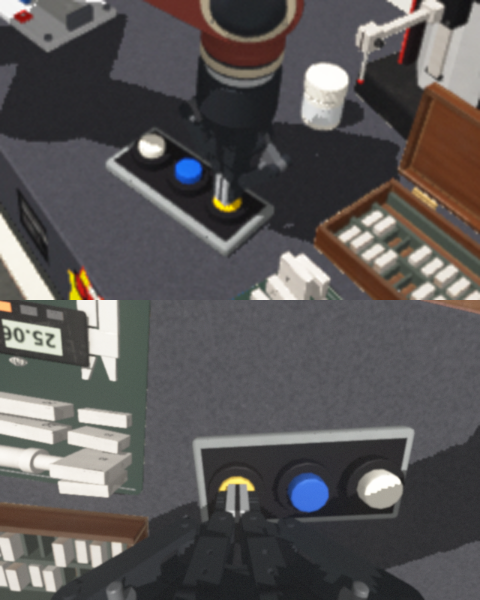

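The yellow key is bottomed at 22 N with the fingertips centred on its cap (about (237,490) in the lower picture). The other two keys are clear.

Request:
{"method": "step_arm", "body": {
  "commands": [
    [0, [0, 0, -12], 0],
    [0, [0, 0, -30], 0],
    [0, [3, 52, -30], 0],
    [0, [3, 52, -30], 0],
    [0, [3, 52, -30], 0],
    [0, [3, 52, -14], 0],
    [0, [3, 52, -7], 0],
    [0, [3, 52, -2], 0],
    [0, [3, 52, -2], 0],
    [0, [3, 52, -2], 0]
  ]
}}

```text
t: 4.7
tool_pos: [0.4866, -0.2729, 0.2038]
tool_rot: [0.293, -3.126, -0.001]
contact_force: [-8.3, 3.8, 16.6]
opening: -0.0
grip_force: 8.2
```

Request:
{"method": "step_arm", "body": {
  "commands": [
    [0, [0, 0, -12], 0],
    [0, [0, 0, -30], 0],
    [0, [3, 52, -30], 0],
    [0, [3, 52, -30], 0],
    [0, [3, 52, -30], 0],
    [0, [3, 52, -14], 0],
    [0, [3, 52, -5], 0],
    [0, [3, 52, 0], 0],
    [0, [3, 52, 0], 0],
    [0, [3, 52, 0], 0]
  ]
}}

```text
t: 5.95
tool_pos: [0.474, -0.2224, 0.2037]
tool_rot: [0.293, -3.125, -0.001]
contact_force: [-7.9, 3.1, 18.4]
opening: 0.0002
grip_force: 9.1
```

Request:
{"method": "step_arm", "body": {
  "commands": [
    [0, [0, 0, -30], 0],
    [0, [0, 0, -80], 0],
    [60, [0, 0, -115], 0],
    [100, [-97, 339, -115], 0],
    [100, [-97, 339, -115], 0],
    [100, [-97, 339, -115], 0],
    [100, [-97, 339, -115], 0],
    [100, [-97, 339, -115], 0],
    [100, [-97, 339, -115], 0],
    [100, [-97, 339, -115], 0],
    [100, [-97, 339, -115], 0],
    [100, [-97, 339, -115], 0]
  ]
}}

```text
t: 7.45
tool_pos: [0.506, 0.1283, 0.3163]
tool_rot: [0.291, -3.127, 0.0]
contact_force: [-0.1, -1.5, -0.5]
opening: 0.0857
grip_force: 0.0
```

```bash
python3 - <<'E'
from station import monitor, eyes
import cv2,numpy as np
o=monitor.get_obs();c=eyes.camera_info("wrist");np.save("E.npy",c["extrinsics"])
cv2.imwrite("pics/w2.png",eyes.get_image("wrist")[:,:,::-1])
print(o["contact_force"],o["tool_pos"],o["tool_rot"],o["t"])
E
```

```text
[-0.1213873  -1.54043844 -0.47584846] [0.50596091 0.12829434 0.31631296] [ 2.90621618e-01 -3.12741625e+00  3.47703195e-04] 7.45
```

View pics/w2.png

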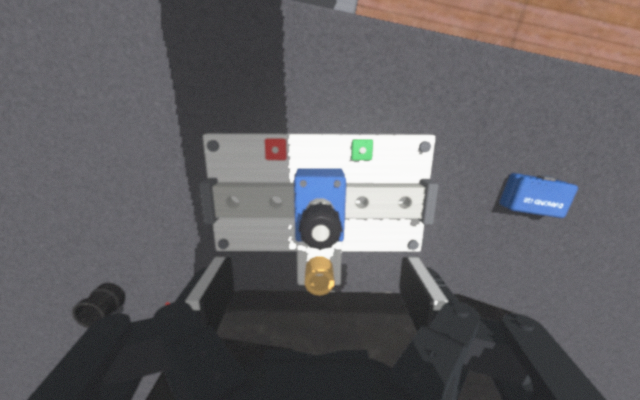

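The wrist view shows the knob's top disc at (320,232). The holes are at (233,201), (277,201), (362,202) and (405,202), so the rail is aligned with the tool. The green tab is at (362,150).

```bash
python3 - <<'E'
from h import *
np.set_printoptions(precision=4,suppress=True)
E=np.load("E.npy")
h=np.array([at("wrist",p,.03,E) for p in((233,201),(277,201),(362,202),(405,202))]);print(h,h.mean(0))
print("knob",at("wrist",(320,232),.098,E))
d=h[3]-h[0];print(np.degrees(np.arctan2(d[1],d[0])))
E
```

```text
[[0.522  0.0535 0.03  ]
 [0.5145 0.0936 0.03  ]
 [0.5009 0.171  0.03  ]
 [0.4936 0.2101 0.03  ]] [0.5077 0.132  0.03  ]
knob [0.5084 0.1321 0.098 ]
100.30051143085774
```

Request:
{"method": "step_arm", "body": {
  "commands": [
    [100, [-2, 2, 40], 0],
    [100, [-2, 2, 75], 0],
    [100, [-2, 2, 75], 0],
    [40, [-2, 2, 75], 0],
    [30, [-2, 2, 75], 0],
    [20, [-2, 2, 75], 0],
    [20, [-2, 2, 75], 0],
    [20, [-2, 2, 75], 0],
    [20, [-2, 2, 75], 0]
  ],
  "squeeze": 50
}}

```text
t: 8.62
tool_pos: [0.5081, 0.1319, 0.2434]
tool_rot: [-0.294, 3.126, -0.001]
contact_force: [-2.2, -0.8, 6.1]
opening: 0.0283
grip_force: 49.2
```

Request:
{"method": "step_arm", "body": {
  "commands": [
    [20, [0, 0, -5], 0],
    [20, [0, 0, -10], 0],
    [20, [0, 0, -14], 0],
    [20, [0, 0, -14], 0],
    [20, [0, 0, -14], 0]
  ]
}}

```text
t: 9.25
tool_pos: [0.5078, 0.1318, 0.2552]
tool_rot: [-0.293, 3.125, 0.0]
contact_force: [7.0, 0.2, -7.7]
opening: 0.028
grip_force: 49.7
```

Request:
{"method": "step_arm", "body": {
  "commands": [
    [20, [-1, 5, -14], 0],
    [20, [-1, 15, -14], 0],
    [20, [-1, 25, -14], 0],
    [20, [-1, 33, -14], 0],
    [20, [-1, 39, -14], 0],
    [20, [-1, 39, -14], 0],
    [20, [-1, 39, -14], 0]
  ]
}}

```text
t: 10.12
tool_pos: [0.4993, 0.1701, 0.2624]
tool_rot: [0.293, -3.124, -0.001]
contact_force: [13.6, 4.0, -31.5]
opening: 0.0279
grip_force: 55.5
```

My z shift in that call added to the earlier lift, so the plunger is against its upper stop. I'll ease it down.

Request:
{"method": "step_arm", "body": {
  "commands": [
    [20, [0, 0, 4], 0],
    [20, [0, 0, 8], 0],
    [20, [0, 0, 8], 0],
    [20, [0, 0, 8], 0]
  ]
}}

```text
t: 10.62
tool_pos: [0.4999, 0.1702, 0.2605]
tool_rot: [0.293, -3.122, 0.0]
contact_force: [-5.8, 0.1, -7.7]
opening: 0.0275
grip_force: 57.9
```

```bash
python3 - <<'E'
from station import monitor, eyes
import cv2,numpy as np
o=monitor.get_obs();np.save("E.npy",eyes.camera_info("wrist")["extrinsics"])
w=eyes.get_image("wrist");s=eyes.get_image("scene")
cv2.imwrite("pics/w3.png",np.vstack([cv2.resize(w[80:330,140:500],(576,400),interpolation=2),cv2.resize(s[140:240,230:374],(288,200),interpolation=2).repeat(2,1)])[:,:,::-1])
print(o["contact_force"],o["tool_pos"],o["t"])
E
```

```text
[-5.78581818  0.12133529 -7.72855657] [0.49987404 0.17022129 0.2605192 ] 10.625
```

View pics/w3.png

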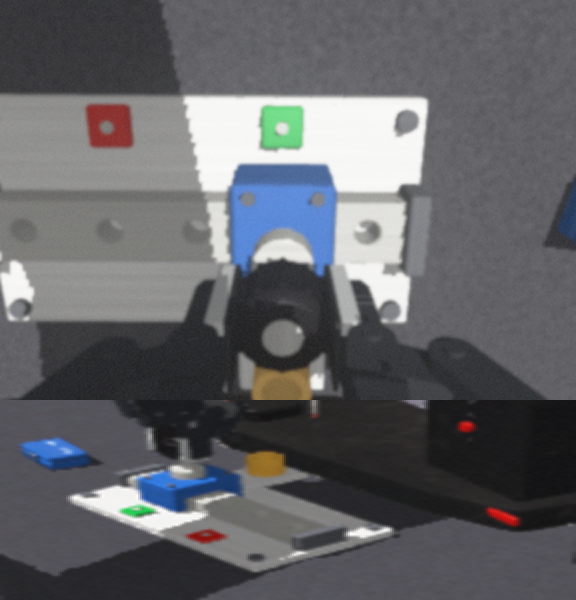

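The wrist view shows the carriage (screws at x 248 and 318, middle 283) centred on the green tab at x 282. That also matches the 86 px hole pitch. Now I'll let the pin down.

Request:
{"method": "step_arm", "body": {
  "commands": [
    [20, [0, 0, 3], 0],
    [20, [0, 0, 6], 0],
    [20, [0, 0, 9], 0],
    [20, [0, 0, 12], 0],
    [20, [0, 0, 12], 0],
    [20, [0, 0, 12], 0]
  ]
}}

```text
t: 11.48
tool_pos: [0.4999, 0.1702, 0.2491]
tool_rot: [0.293, -3.122, 0.0]
contact_force: [-8.6, -0.5, -4.7]
opening: 0.0281
grip_force: 58.2
```

Request:
{"method": "step_arm", "body": {
  "commands": [
    [20, [0, 0, 2], 0],
    [20, [0, 0, 4], 0],
    [20, [0, 0, 4], 0]
  ]
}}

```text
t: 11.85
tool_pos: [0.5001, 0.1703, 0.247]
tool_rot: [0.294, -3.121, 0.001]
contact_force: [-13.5, -1.4, 5.6]
opening: 0.0278
grip_force: 59.3
```

Request:
{"method": "step_arm", "body": {
  "commands": [
    [20, [1, 0, 1], 0],
    [20, [2, 0, 1], 0],
    [20, [2, 0, 1], 0],
    [20, [2, 0, 1], 0]
  ]
}}

```text
t: 12.35
tool_pos: [0.4992, 0.1701, 0.247]
tool_rot: [0.294, -3.126, -0.0]
contact_force: [-9.3, -0.2, 3.4]
opening: 0.028
grip_force: 59.1
```

```bash
python3 - <<'E'
from station import monitor, eyes
import cv2,numpy as np
o=monitor.get_obs()
w=eyes.get_image("wrist");s=eyes.get_image("scene")
cv2.imwrite("pics/w4.png",np.vstack([cv2.resize(w[80:330,140:500],(576,400),interpolation=2),cv2.resize(s[140:190,230:302],(576,200),interpolation=2)])[:,:,::-1])
print(o["contact_force"],o["tool_pos"],o["t"])
E
```

```text
[-9.28550846 -0.23906255  3.39190966] [0.49919535 0.17009398 0.246989  ] 12.35
```

View pics/w4.png

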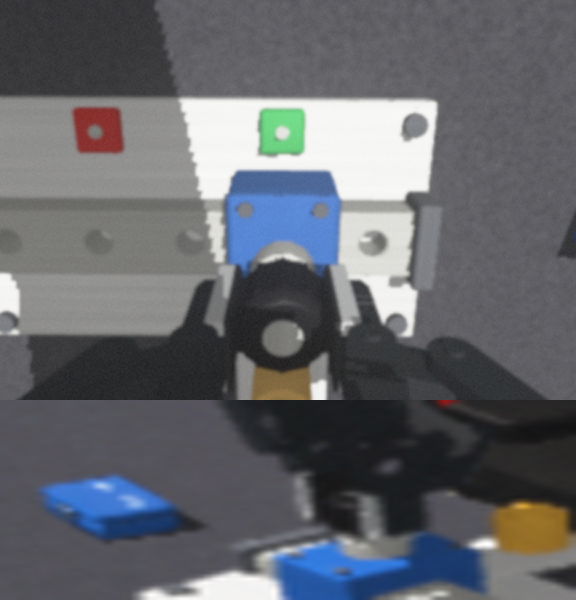

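Request:
{"method": "step_arm", "body": {
  "commands": [
    [20, [1, 0, 2], 0],
    [20, [1, 0, 4], 0],
    [20, [1, 0, 4], 0],
    [20, [1, 0, 4], 0]
  ]
}}

```text
t: 12.95
tool_pos: [0.4991, 0.1702, 0.2468]
tool_rot: [0.294, -3.127, 0.0]
contact_force: [-18.4, -2.3, 22.1]
opening: 0.0283
grip_force: 61.0
```

Another 4 mm of commanded travel gave 0.2 mm of motion and 22 N. The pin has dropped 13.5 mm in all and is at a hard stop, so it is home.

```bash
python3 -c "
from station import finish_job
print(finish_job())"
```

```text
the job is handed in; nothing more can be done
None
```

I pressed yellow, blue and white in order, moved the carriage to the green hole, and handed the job in with the pin against a hard stop and the knob still gripped; no verdict was returned.

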